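# Put the stove plank back in order

### The arm

A 6-joint arm with a two-finger parallel gripper is mounted at the origin on the work surface. World frame = base frame: x ahead of the robot, y to its left, z up, the work surface at z = 0. Lengths are in mm, angles in rad, forces in N, time in s.
With the tool pointing down it reaches from about 350 to 975 mm from the base axis. Payload 7.1 kg.
Tool frame: the origin (TCP) lies between the finger pads, 19 mm behind the fingertips; this is the grasp point; z points along the fingers, y is the line along which they close (so a half turn about z gives the same grasp; the last joint's range is limited). The gripper opens to 88 mm and grips with 3 to 60 N. Pads are 20 mm wide; open, the fingers measure 115 mm over their backs; the gripper's body (75 mm by 178 mm) begins 61 mm behind the grasp point.
Start: joints at [-1.137, 0.423, 1.63, -0, 1.089, -0.019], TCP at [273.442, -561.991, 241.375] pointing down, gripper open.
Joint ranges: [-3, 3], [-0.9, 2.11], [0.09, 2.58], [-1.31, 4.45], [0.11, 2.69], [-2.54, 2.54]. Speed limits (rad/s): [2.39, 2.39, 3.01, 3.14, 3.14, 3.14].

### API

Orientations are given as a rotation vector (axis times angle).
In Python, from workcell import ctrl, cams gives the robot as it stands.
- The arm moves only by the tool move_arm, never from a script. Its argument "steps" is a list of rows, each a list of 3 entries, a list of its own where there are three numbers: the shift along the tool's x, y, z in units of 25 mm (1.0 is 25 mm), then the turn about the tool's z in units of 5 degrees (1.0 is 5 degrees), then the closure, from 0 (fully open) to 1 (shut). A call has 1 to 20 rows; each row shifts and turns the commanded pose from where the row before left it, along the tool's axes as they then stand; what a row does not reach is not made up. A row lasts 1/12 s, in which the tool goes at most 41.7 mm and 7.16 degrees, less where a joint would pass 70% of its speed; a pose out of reach is approached as far as the arm can. A call is refused whole if a number of a shift passes 1 or a number of a turn 1, either way. A call with a gripper value outside its range is refused whole. The fingers move at their own pace and stop on an object; the grip force is fixed at half the most. Time passes only in rows, so rows that do not move let the fingers close. It gives the time, the measured TCP pose, the force, the opening and the grip force at its end, in the units of the state.
- ctrl.get_obs(): the state, without advancing time (a new reading comes with each control period).
- cams.get_image(name): name is "scene" or "top" or "wrist"; returns a dict with "image" (420x560x3 uint8, red, green, blue), "camera_matrix" (3x3 intrinsics, pixels), "k1" (the pictures are not rectified: a ray, as slopes to the right and down, at radius r is drawn at 1 + k1 r^2 times it, then the intrinsics apply), "xyz" and "rotation" of the camera in the world; the wrist camera has in their place "mount" (4x4, takes a point from camera to tool coordinates, whose origin is the TCP and whose axes are the flange's). Camera axes: x right, y down, z forward; pixel columns grow to the right and rows downward; lengths in mm; the calibration is good to about 2 mm. A picture is of the moment at which its call begins: read the wrist's pose just before it. There is no depth.
- ctrl.close_job(): hands the job in; it is judged then, once.
Trained networks look in the newest picture that a camera, given by its name, has taken for a name from the list of things; names that differ only in an ending like _2 or _b are one class to them, and where a whole thing is asked for, a point or a joint stands for the part that bears it (a point fixed in the world has none). Each returns a list of dicts, best first, with "p" (0 to 1); they miss things now and then, are a little off and sometimes report something else, mostly with a low value. They report only what shows in the picture. A call takes as long as a camera call. They do not tell look-alikes from the thing itself.
- cams.boxes_of(camera, thing): "rect" ([centre column, centre row, width, height] in pixels, round what is visible of it).
- cams.cut_out(camera, thing): "pixels" (420x560 bool, what is visible of it) and "rect" ([centre column, centre row, width, height] in pixels, round what is visible of it).
The state is a dict: "t": time; "qpos": joint angles; "qvel": joint speeds; "joint_torque": joint torques, N m; "ee_pos": TCP position; "orientation": TCP orientation; "ft_force": force on the tool from outside, world axes, zero at the start; "moment": the same for the moment, N m; "width": finger opening in mm; "grasp_force": force on a finger pad.
Only numpy, scipy, OpenCV 4.12 (cv2) and the standard library are available. Lean on these libraries where they do the work, as an engineer would, in place of code of your own. Each camera call takes 0.05 s, during which the arm holds its last target. There are 200 camera calls.

### The job

Put the plank by the stove back in order: stand the white pickle jar in the middle of its terracotta saucer, stand the green glass jar on the plank in line with and midway between that saucer and the brass pot, and lay the serving spoon along the middle of the long blue tray. Put the matchbox flat in the open drawer and push the drawer fully shut. Set the two jars down upright rather than letting them fall, and leave the brass pot and the gas lighter where they are.

Things in the scene. Friction and masses are not known exactly. Their poses are not given: they have to be found in the camera images.
- pickle_jar: White ceramic pickle jar with its lid on, upright on the worktop. Round body 64 mm in diameter, straight-walled from 5 to 48 mm above its foot, narrowing to a 56 mm lid at 64 to 73 mm and a small knob, 80 mm high in all; about 0.3 kg. Origin: centre of its underside; z up. Grip it across the body, TCP about 45 mm above its foot.
- green_jar: Green glass jar with a flat green plastic lid, upright on the worktop. Round body 58 mm in diameter, straight-walled from 4 to 55 mm, lid 51 mm in diameter at 64 to 80 mm, 80 mm high in all; about 0.3 kg. Origin: centre of its underside; z up.
- spoon: Steel serving spoon lying on the worktop, 200 mm long, 22 mm high, 90 g. Origin: on the surface it lies on, under mid-length, where it balances. x points to the round bowl (56 mm wide, 15 mm high, at 44 to 100 mm); z up. Handle: flat bar 12 mm wide (along y), 5 mm thick, arched: at the origin it is 17 to 22 mm above the surface, its end at -100 mm touches it. Grip it across at the origin.
- matchbox: Yellow and red kitchen matchbox lying flat on the worktop, 70 mm along its x, 46 mm along its y, 20 mm high. Origin: centre of its underside; z up; 40 g.
- saucer: Terracotta saucer fixed on the teak plank: rim 110 mm across and 11 mm high, flat floor 82 mm across, 5 mm above the plank. Origin: centre of its underside, on the plank's top (92 mm above the worktop); x across the plank (away from the robot), y along it, z up. The plank is 1.0 m long, 200 mm wide, 22 mm thick; its front edge is 55 to 75 mm in front (-x) of the saucer's centre.
- brass_pot: Small brass water pot standing on the plank, loose, 72 mm across the belly, 78 mm high. It stands 200 mm from the saucer along the plank, on one side or the other. Origin: centre of its underside, on the plank's top. Not to be moved.
- spoon_tray: Long shallow blue ceramic spoon tray fixed on the plank, 250 mm along its y (along the plank), 90 mm along its x, floor 5 mm above the plank, 10 mm high lip 5 mm thick all round. Origin: centre of its underside, on the plank's top (92 mm above the worktop). The spoon may lie either way round in it, along its y.
- drawer_floor (a point): Point on the drawer's floor (11 mm above the worktop), midway across, 45 mm behind the inner face of its front; x points the way it shuts, y across, z up. Under the plank's right end as the robot sees it. Inside 184 mm wide; sides reach 50 mm above the worktop, the front 61 mm (226 mm wide, 12 mm thick). At the start this point lies 55 to 87 mm in front of the plank's edge, so in the open.
- drawer (a joint): How far the drawer is out (m): 0 fully shut, front flush with the plank's edge (plank 70 to 92 mm above the worktop); starts about half open. Slides at 1 to 2 N, stays where left. A round brass knob, 24 mm in diameter, 36 mm above the worktop, stands at the middle of the outer face; its end is 28 mm out from the face, 85 mm in front (-x) of drawer_floor: push on it or on the front.
- lighter: Orange plastic gas lighter with a steel barrel, 210 mm long, 24 mm high, lying loose along the back edge of the plank behind the blue tray. Origin: underside, near the middle of its length; x towards the barrel's tip. Not to be moved.
Mind the look-alikes: they are no part of the job. Of the things shaped like the spoon, the steel one is meant. Of the things shaped like the green_jar, the green one is meant.

How it is judged (in metres and radians):
At the end, for the whole second after the job is handed in: Pickle jar upright in the saucer within 12 mm of its centre; green jar upright on the plank within 17 mm of the middle between saucer and pot, 20 mm off line at most; spoon in the tray within 15 mm and 0.2 rad; matchbox flat in the drawer, shut to 6 mm; all released and at rest (horizontal distance between pickle_jar and saucer below 0.012 m and angle between each of pickle_jar, green_jar's own z axis and vertical below 0.1 rad and z of pickle_jar in the frame of saucer between 0.002 and 0.01 m and linear speed of each of pickle_jar, green_jar, spoon, matchbox below 0.02 m/s and contact force between the fingers and pickle_jar below 0.05 N and horizontal distance between green_jar and saucer below 0.117 m and horizontal distance between green_jar and brass_pot below 0.117 m and x of green_jar in the frame of saucer between -0.02 and 0.02 m and z of green_jar in the frame of saucer between -0.003 and 0.005 m and contact force between the fingers and green_jar below 0.05 N and horizontal distance between spoon and spoon_tray below 0.015 m and angle between the x axis of spoon and the y axis of spoon_tray, either way round below 0.2 rad and angle between spoon's own z axis and vertical below 0.12 rad and z of spoon in the frame of spoon_tray between 0.002 and 0.01 m and contact force between the fingers and spoon below 0.05 N and x of matchbox in the frame of drawer_floor between -0.045 and 0.125 m and y of matchbox in the frame of drawer_floor between -0.092 and 0.092 m and z of matchbox in the frame of drawer_floor between -0.004 and 0.006 m and angle between matchbox's own z axis and vertical below 0.15 rad and contact force between the fingers and matchbox below 0.05 N and value of joint drawer below 0.006 m); the robot touches nothing.
It fails at once if a jar is let fall (faster than 0.7 m/s out of the fingers) ((linear speed of pickle_jar above 0.7 m/s and contact force between the fingers and pickle_jar below 0.05 N) or (linear speed of green_jar above 0.7 m/s and contact force between the fingers and green_jar below 0.05 N)).
It fails at once if a jar is tipped over (more than 0.8 rad) (angle between any of pickle_jar, green_jar's own z axis and vertical above 0.8 rad).
It fails at once if the brass pot is moved more than 15 mm (distance of brass_pot from where it was at the start of the episode above 0.015 m).
It fails at once if the gas lighter is moved more than 25 mm (distance of lighter from where it was at the start of the episode above 0.025 m).
It also fails if it takes over 128 s, if anything falls off the work surface, if the arm or the gripper's body presses on something with over 40 N, if the wrist force passes 120 N, or if a joint passes its speed limit or range.

## Working session

There is one attempt and no reset: what is moved stays moved. The work goes in short steps, Python scripts to look and compute and a tool call to move; the robot and the scene stay as the last step left them, time stands still between calls to the robot, and variables do not carry over. Pictures are saved under pics/ and viewed, at most 14 in all, crops included, and the job is handed in when it is done.

Besides the shell and the picture viewer there is one more tool, called after "Call:" by a JSON object that holds its "fn" and its "kwargs", one argument or row to a line. move_arm: Moves the arm, as the interface text tells. Its arguments: {"type":"object","properties":{"steps":{"type":"array"}},"required":["steps"]}

```bash
mkdir -p pics; cat > h.py <<'E'
import numpy as np, cv2
from workcell import ctrl, cams
from scipy.spatial.transform import Rotation as R
def cam(n):
    o=ctrl.get_obs(); d=cams.get_image(n)
    if n=='wrist':
        M=np.array(d['mount']); T=np.eye(4); T[:3,:3]=R.from_rotvec(o['orientation']).as_matrix(); T[:3,3]=o['ee_pos']
        W=T@M; d['xyz']=W[:3,3]; d['rotation']=W[:3,:3]
    return d
def ray(d,uv):
    K=np.array(d['camera_matrix']); x=(np.atleast_2d(uv)-K[:2,2])/[K[0,0],K[1,1]]
    u=cv2.undistortPoints(x.reshape(-1,1,2).astype(float),np.eye(3),np.array([d['k1'],0,0,0.])).reshape(-1,2)
    return np.c_[u,np.ones(len(u))]@np.array(d['rotation']).T
def at_z(d,uv,z):
    r=ray(d,uv); c=np.array(d['xyz']); return c+r*((z-c[2])/r[:,2])[:,None]
def proj(d,P):
    p=(np.atleast_2d(P)-np.array(d['xyz']))@np.array(d['rotation']); x=p[:,:2]/p[:,2:]
    x=x*(1+d['k1']*(x**2).sum(1,keepdims=True)); K=np.array(d['camera_matrix']); return x*[K[0,0],K[1,1]]+K[:2,2]
def save(d,f): cv2.imwrite('pics/'+f,cv2.cvtColor(d['image'],cv2.COLOR_RGB2BGR))
E
python3 - <<'E'
from h import *
o=ctrl.get_obs(); print(o['t'],o['ee_pos'],o['orientation'],o['width'])
for n in ('top','scene'):
    d=cam(n); save(d,n+'0.png'); print(n,d['xyz'],np.round(d['rotation'],3).tolist(),d['k1'],d['camera_matrix'][0][0])
    for t in 'pickle_jar green_jar spoon matchbox saucer brass_pot spoon_tray drawer lighter'.split():
        for q in cams.cut_out(n,t)[:4]:
            m=q['pixels']; v,u=np.nonzero(m); 
            print(t,round(q['p'],2),np.round(q['rect']).astype(int),'mean',u.mean().round(1),v.mean().round(1),d['image'][m].mean(0).astype(int))
E
```

```text
0.0 [ 273.22224926 -561.52671801  240.6186341 ] [-3.05998086e+00 -7.04887498e-01  5.26265552e-04] 87.73964774066626
top [ 353.06606263    4.57148826 1679.12736537] [-2.198, 2.18, -0.085] 0.0158041472949119 500.1873945772766
green_jar 0.58 [169 268  19  20] mean 168.9 267.0 [151  68 179]
green_jar 0.56 [175 234  20  20] mean 174.6 234.9 [ 48 165  80]
spoon 0.6 [261 222  16  63] mean 262.4 213.6 [192 190 187]
spoon 0.49 [398 284  14  34] mean 399.4 282.9 [ 28 220 216]
matchbox 0.5 [302 225  14  26] mean 301.0 223.0 [210 134  12]
saucer 0.84 [291 171  32  33] mean 291.5 171.2 [248 145  76]
brass_pot 0.81 [356 172  24  24] mean 355.4 171.2 [211 161  52]
spoon_tray 0.76 [217 169  83  31] mean 216.4 166.7 [106 160 206]
lighter 0.88 [210 135  61   6] mean 213.0 132.3 [230 151  39]
scene [ 963.83181145 -390.96695556  898.85708158] [-2.252, -1.138, 0.37] -0.016597864356315696 392.14346681653706
pickle_jar 0.9 [336 176  20  30] mean 336.2 174.8 [161 158 153]
green_jar 0.74 [341 130  21  31] mean 340.2 130.1 [ 94  56 107]
green_jar 0.71 [358 150  23  27] mean 358.5 150.4 [41 99 54]
green_jar 0.39 [233 283  31  40] mean 231.4 283.3 [164 128  49]
spoon 0.69 [111 232  26  54] mean 111.8 225.6 [ 27 158 150]
spoon 0.67 [294 209  50  34] mean 292.8 207.4 [144 143 136]
matchbox 0.96 [256 231  29  27] mean 256.5 230.1 [142  97  14]
matchbox 0.73 [356 151  23  30] mean 358.2 150.7 [ 39 100  53]
saucer 0.57 [304 245  45  43] mean 304.9 246.0 [207 124  72]
saucer 0.27 [256 230  29  27] mean 256.6 230.0 [142  97  14]
brass_pot 0.81 [232 282  33  39] mean 231.5 283.5 [163 127  49]
spoon_tray 0.87 [379 206  92  68] mean 377.4 205.8 [ 90 128 151]
drawer 0.76 [178 273  97  80] mean 179.7 273.6 [150 122  82]
drawer 0.29 [258 230  31  26] mean 256.6 230.3 [142  96  14]
lighter 0.84 [421 227  60  48] mean 415.5 226.8 [172 115  30]
```

```bash
python3 - <<'E'
s=open('h.py').read()
s=s.replace("    return d\ndef ray","    else: d['rotation']=R.from_rotvec(d['rotation']).as_matrix()\n    return d\ndef ray")
open('h.py','w').write(s)
import cv2
a=cv2.imread('pics/top0.png')[100:340,110:440]; cv2.imwrite('pics/topc.png',cv2.resize(a,None,fx=2.4,fy=2.4,interpolation=3))
a=cv2.imread('pics/scene0.png'); cv2.imwrite('pics/scenec.png',cv2.resize(a[90:360,60:460],None,fx=2,fy=2,interpolation=3))
E
```

```text
(no output)
```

View pics/topc.png

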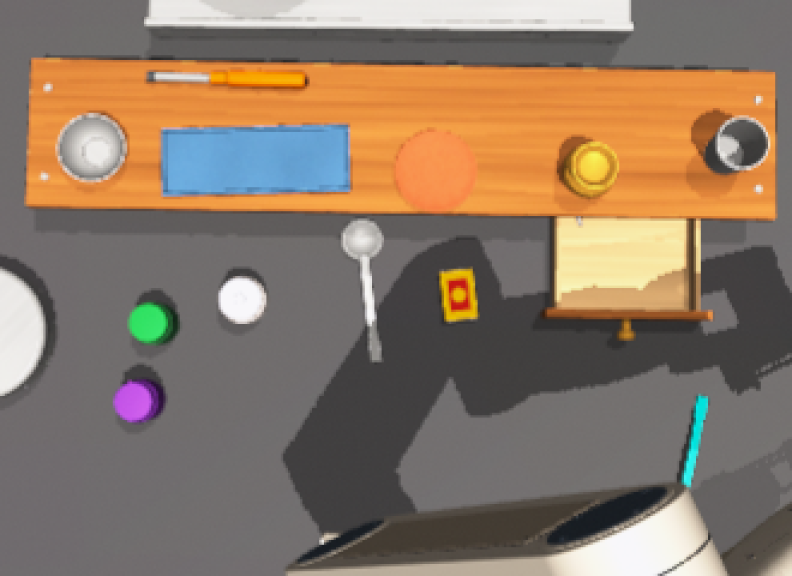

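View pics/scenec.png

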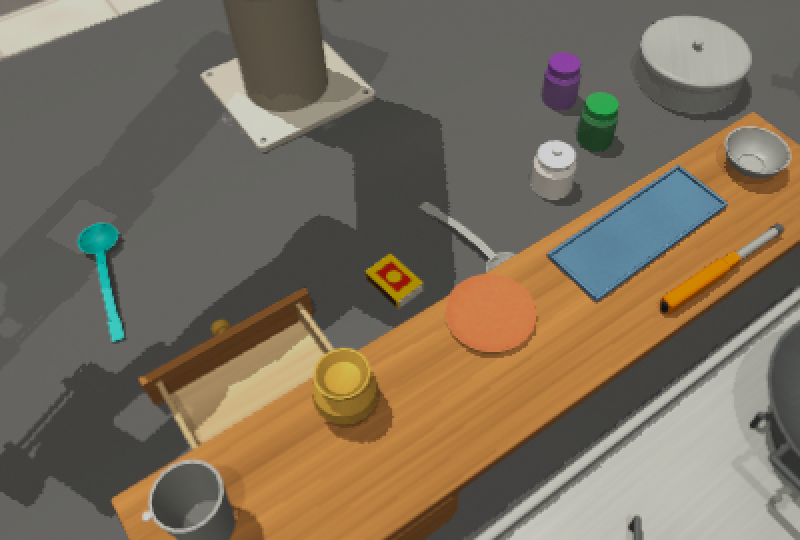

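```bash
python3 - <<'E'
from h import *
d=cam('top'); e=cam('scene'); f=lambda c,uv,z:np.round(at_z(c,uv,z),1)[:,:2].tolist()
c=lambda x,y:(110+(x+.5)/2.4-.5,100+(y+.5)/2.4-.5)
print('sau',f(d,(291,170.8),100),f(e,(304.5,246),100))
print('green',f(d,(174,234.5),75)); print('purple',f(d,(168,267),75)); print('pickle',f(d,c(242,300),70))
print('pot',f(d,c(592,167),165))
print('tray',f(d,[c(162,128),c(349,125),c(349,190),c(162,195)],100))
print('spoon bowl,end',f(d,c(361,240),12),f(d,c(375,358),3))
print('match',f(d,[c(441,270),c(473,267),c(478,318),c(446,321)],18))
print('plank front',f(d,[c(25,207),c(775,217)],92),'knob',f(d,c(626,332),36),'front ends',f(d,[c(546,313),c(712,315)],61))
print('lighter',f(d,[c(147,76),c(307,80)],105))
print(R.from_rotvec(ctrl.get_obs()['orientation']).as_matrix().round(3), ctrl.get_obs()['t'])
w=cam('wrist'); print(w['mount'],w['camera_matrix'][0],w['xyz'],w['k1'])
E
```

```text
sau [[596.1, -42.6]] [[597.3, -44.6]]
green [[391.0, 329.5]]
purple [[287.5, 346.1]]
pickle [[423.5, 214.1]]
pot [[592.6, -240.4]]
tray [[649.7, 320.1], [656.2, 72.2], [569.2, 71.2], [560.2, 318.2]]
spoon bowl,end [[511.2, 57.4]] [[347.2, 36.4]]
match [[469.8, -54.2], [474.4, -98.6], [403.7, -105.8], [399.1, -61.5]]
plank front [[543.5, 500.4], [539.1, -495.5]] knob [[385.7, -307.2]] front ends [[409.9, -194.6], [409.1, -418.6]]
lighter [[718.2, 340.5], [715.0, 128.5]]
[[ 0.899  0.437 -0.   ]
 [ 0.437 -0.899 -0.   ]
 [-0.     0.    -1.   ]] 1.1
[[ 1.04099560e-03 -9.68246143e-01 -2.49996644e-01  6.76755785e+01]
 [ 9.99998626e-01  1.33051656e-03 -9.89106704e-04  1.21776752e+00]
 [ 1.29032343e-03 -2.49995271e-01  9.68246198e-01 -1.43354282e+02]
 [ 0.00000000e+00  0.00000000e+00  0.00000000e+00  1.00000000e+00]] [317.35777819   0.         283.23379533] [ 334.81247175 -533.49604166  384.74464822] -0.014245716339889691
```

Call:
{"fn": "move_arm", "kwargs": {
  "steps": [
    [[0,-1,0],[0,0,1],0],
    [[0,-1,0],[0,0,1],0],
    [[0,-1,0],[0,0,1],0],
    [[0,-1,0],[0,0,1],0],
    [[0.58,-0.91,0.1],[0,0,0],0],
    [[0.58,-0.91,0.1],[0,0,0],0],
    [[0.58,-0.91,0.1],[0,0,0],0],
    [[0.58,-0.91,0.1],[0,0,0],0],
    [[0.58,-0.91,0.1],[0,0,0],0],
    [[0.58,-0.91,0.1],[0,0,0],0],
    [[0.58,-0.91,0.1],[0,0,0],0],
    [[0.58,-0.91,0.1],[0,0,0],0],
    [[0.58,-0.91,0.1],[0,0,0],0],
    [[0.58,-0.91,0.1],[0,0,0],0],
    [[0.58,-0.91,0.1],[0,0,0],0],
    [[0.58,-0.91,0.1],[0,0,0],0],
    [[0.58,-0.91,0.1],[0,0,0],0],
    [[0.58,-0.91,0.1],[0,0,0],0],
    [[0.58,-0.91,0.1],[0,0,0],0],
    [[0.58,-0.91,0.1],[0,0,0],0]
  ]
}}

```text
schema error: expected a number
```

Call:
{"fn": "move_arm", "kwargs": {
  "steps": [
    [[0,-1,0],1,0],
    [[0,-1,0],1,0],
    [[0,-1,0],1,0],
    [[0,-1,0],1,0],
    [[0.58,-0.91,0.1],0,0],
    [[0.58,-0.91,0.1],0,0],
    [[0.58,-0.91,0.1],0,0],
    [[0.58,-0.91,0.1],0,0],
    [[0.58,-0.91,0.1],0,0],
    [[0.58,-0.91,0.1],0,0],
    [[0.58,-0.91,0.1],0,0],
    [[0.58,-0.91,0.1],0,0],
    [[0.58,-0.91,0.1],0,0],
    [[0.58,-0.91,0.1],0,0],
    [[0.58,-0.91,0.1],0,0],
    [[0.58,-0.91,0.1],0,0],
    [[0.58,-0.91,0.1],0,0],
    [[0.58,-0.91,0.1],0,0],
    [[0.58,-0.91,0.1],0,0],
    [[0.58,-0.91,0.1],0,0]
  ]
}}

```text
t: 2.82
ee_pos: [435.6, -80.2, 201.5]
orientation: [3.137, 0.163, 0.001]
ft_force: [1.1, 0.1, -0.4]
width: 87.8
grasp_force: 0.0
```

```bash
cat >> h.py <<'E'
def state():
    o=ctrl.get_obs(); M=R.from_rotvec(o['orientation']).as_matrix(); yaw=np.arctan2(M[1,0],M[0,0])
    print('t %.2f'%o['t'],'p',np.round(o['ee_pos'],1),'yaw %.3f'%yaw,'tilt',np.round(M[:,2],3),'w %.1f'%o['width'],'g %.1f'%o['grasp_force'],'F',np.round(o['ft_force'],1),'q6 %.2f'%o['qpos'][5])
    return o,M,yaw
def go(x,y,z,yaw=None):
    "units: turn first, then shift along the turned tool axes"
    o,M,y0=state(); 
    if yaw is None: yaw=y0
    c,s=np.cos(yaw),np.sin(yaw); v=np.array([x,y,z])-o['ee_pos']
    print('  turn %.2f'%(-np.degrees(yaw-y0)/5),'shift',np.round([ (v[0]*c+v[1]*s)/25,(v[0]*s-v[1]*c)/25,-v[2]/25],2))
def seg(n,thing,d,i=0):
    q=cams.cut_out(n,thing)
    return q
def mrect(d,m,z):
    "min area rect of mask edges on the plane z"
    c=max(cv2.findContours(m.astype(np.uint8),0,1)[0],key=len).reshape(-1,2)
    P=at_z(d,c,z)[:,:2]; r=cv2.minAreaRect(P.astype(np.float32)); b=cv2.boxPoints(r)
    e=b[1]-b[0]; f=b[2]-b[1]; l=e if np.hypot(*e)>np.hypot(*f) else f
    return np.round(r[0],1),np.round(r[1],1),'ang %.3f'%(((np.arctan2(l[1],l[0])+np.pi/2)%np.pi)-np.pi/2)
E
python3 - <<'E'
from h import *
state(); d=cam('wrist'); save(d,'w1.png')
for t in ('matchbox','spoon'):
    for q in cams.cut_out('wrist',t)[:2]:
        print(t,q['p'],q['rect']); 
        print(mrect(d,q['pixels'],20 if t=='matchbox' else 12))
E
```

```text
t 2.82 p [435.6 -80.2 201.5] yaw 0.104 tilt [ 0.001 -0.    -1.   ] w 87.8 g 0.0 F [ 1.1  0.1 -0.4] q6 1.26
matchbox 0.7 [282.9, 184.3, 45.8, 74.7]
(array([438.3, -80.7]), array([73.1, 48.1]), 'ang 0.123')
matchbox 0.27 [254.2, 29.6, 154.8, 54.5]
(array([581.7, -38.9]), array([ 49.5, 137.2]), 'ang -1.468')
spoon 0.78 [153.9, 154.6, 57.7, 182.7]
(array([451.8,  38.6]), array([184.8,  55.3]), 'ang 0.279')
```

View pics/w1.png

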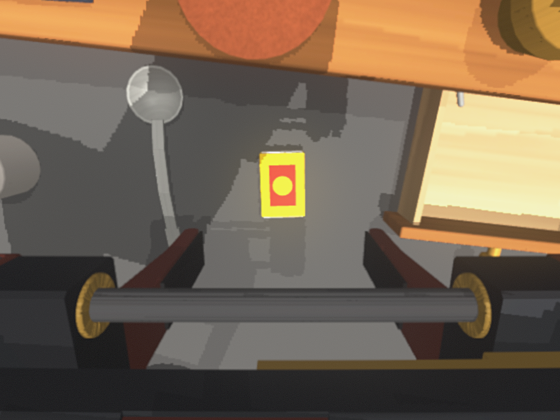

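Call:
{"fn": "move_arm", "kwargs": {
  "steps": [
    [[0.05,0,1],0,0],
    [[0.05,0,1],0,0],
    [[0,0,1],0,0],
    [[0,0,1],0,0],
    [[0,0,1],0,0],
    [[0,0,1],0,0],
    [[0,0,0.7],0,0],
    [[0,0,0.4],0,0],
    [[0,0,0],0,1],
    [[0,0,0],0,1],
    [[0,0,0],0,1],
    [[0,0,0],0,1],
    [[0,0,0],0,1],
    [[0,0,0],0,1]
  ]
}}

```text
t: 4.13
ee_pos: [438.1, -81.3, 24.7]
orientation: [3.137, 0.163, 0.002]
ft_force: [-0.9, -0.2, -0.4]
width: 51.3
grasp_force: 0.2
```

Call:
{"fn": "move_arm", "kwargs": {
  "steps": [
    [[0,0,0],0,1],
    [[0,0,0],0,1],
    [[0,0,-0.6],0,1],
    [[0,0,-1],0,1],
    [[0,0,-1],0,1],
    [[0,0,-1],0,1],
    [[0,0.13,-0.4],0,1],
    [[0.05,1,0],0,1],
    [[0.05,1,0],0,1],
    [[0.05,1,0],0,1],
    [[0.05,1,0],0,1],
    [[0.05,1,0],0,1],
    [[0.05,1,0],0,1],
    [[0.05,1,0],0,1],
    [[0.05,1,0],0,1],
    [[0,1,0],0,1]
  ]
}}

```text
t: 5.47
ee_pos: [471.1, -308.4, 123.9]
orientation: [-3.137, -0.163, 0.0]
ft_force: [-0.4, -0.2, -0.5]
width: 45.8
grasp_force: 30.0
```

```bash
python3 - <<'E'
from h import *
state(); d=cam('wrist'); save(d,'w2.png'); e=cam('top'); save(e,'t2.png')
for n,c in(('wrist',d),('top',e)):
  for q in cams.cut_out(n,'drawer')[:1]: print(n,q['p'],q['rect'],mrect(c,q['pixels'],61 if n=='wrist' else 55))
a=cv2.resize(cv2.imread('pics/t2.png')[110:290,260:440],None,fx=2.2,fy=2.2,interpolation=3)
b=cv2.imread('pics/w2.png'); a=cv2.copyMakeBorder(a,0,max(0,420-len(a)),0,0,0)[:420,:240]
cv2.imwrite('pics/c2.png',np.hstack([b,a]))
E
```

```text
t 5.47 p [ 471.1 -308.4  123.9] yaw 0.104 tilt [-0.  0. -1.] w 45.8 g 30.0 F [-0.4 -0.2 -0.5] q6 0.87
wrist 0.71 [290.9, 215.9, 296.5, 223.8] (array([ 485. , -308.3]), array([187.2, 111. ]), 'ang 1.565')
top 0.9 [357.0, 212.1, 37.3, 41.8] (array([ 469.6, -255.1]), array([107.8, 143.2]), 'ang -0.105')
```

View pics/c2.png

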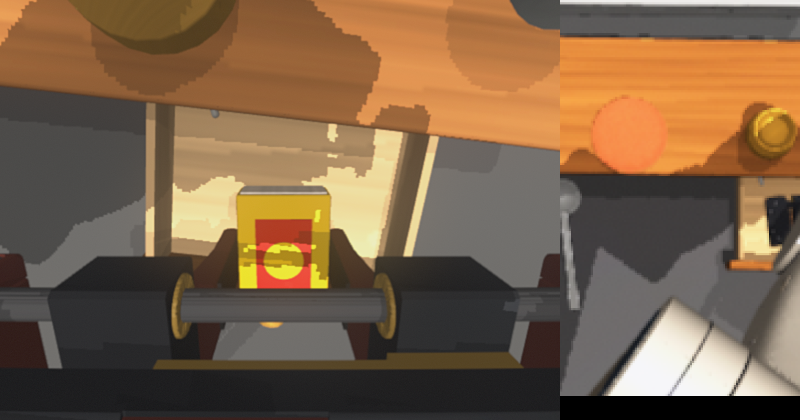

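Call:
{"fn": "move_arm", "kwargs": {
  "steps": [
    [[0,0,1],0,1],
    [[0,0,1],0,1],
    [[0,0,0.8],0,1],
    [[0,0,0.5],0,1],
    [[0,0,0.2],0,1],
    [[0,0,0],0,0],
    [[0,0,0],0,0],
    [[0,0,0],0,0],
    [[0,0,0],0,0],
    [[0,0,-0.5],0,0],
    [[0,0,-1],0,0],
    [[0,0,-1],0,0],
    [[0,0,-1],0,0],
    [[0,0,-0.3],1,0]
  ]
}}

```text
t: 6.83
ee_pos: [472.8, -308.5, 136.2]
orientation: [3.138, 0.026, 0.008]
ft_force: [0.4, -1.0, -0.2]
width: 87.6
grasp_force: 0.0
```

```bash
python3 - <<'E'
from h import *
d=cam('wrist'); save(d,'w3.png')
for t in('matchbox','drawer'):
  for q in cams.cut_out('wrist',t)[:1]: print(t,q['p'],q['rect'],mrect(d,q['pixels'],31 if t=='matchbox' else 61))
go(335,-311,110,0.0); go(335,-311,45,0.); go(508,-311,45,0)
E
```

```text
matchbox 0.73 [279.0, 209.0, 63.3, 91.0] (array([ 470.6, -306.8]), array([71.8, 47. ]), 'ang 0.103')
drawer 0.82 [282.9, 203.5, 278.3, 166.6] (array([ 478.6, -308.9]), array([187.3, 124.9]), 'ang 1.570')
t 6.98 p [ 471.6 -307.6  133.1] yaw 0.018 tilt [ 0.002 -0.002 -1.   ] w 88.3 g 0.0 F [-0.1 -0.5 -0. ] q6 0.95
  turn 0.21 shift [-5.46  0.13  0.92]
t 6.98 p [ 471.6 -307.6  133.1] yaw 0.018 tilt [ 0.002 -0.002 -1.   ] w 88.3 g 0.0 F [-0.1 -0.5 -0. ] q6 0.95
  turn 0.21 shift [-5.46  0.13  3.52]
t 6.98 p [ 471.6 -307.6  133.1] yaw 0.018 tilt [ 0.002 -0.002 -1.   ] w 88.3 g 0.0 F [-0.1 -0.5 -0. ] q6 0.95
  turn 0.21 shift [1.46 0.13 3.52]
```

View pics/w3.png

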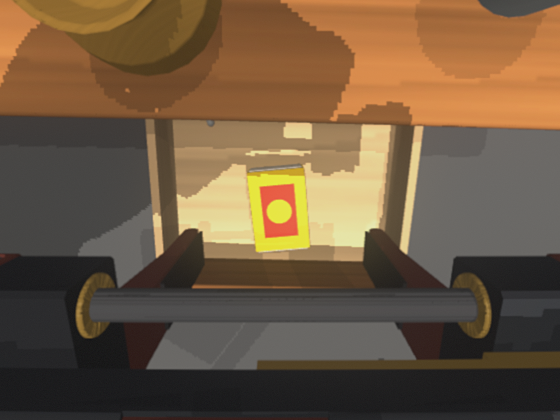

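Call:
{"fn": "move_arm", "kwargs": {
  "steps": [
    [[-0.9,0,0],0.2,1],
    [[-0.9,0,0],0,1],
    [[-0.9,0,0],0,1],
    [[-0.9,0,0],0,1],
    [[-0.9,0,0],0,1],
    [[-0.9,0,0.5],0,1],
    [[0,0.13,1],0,1],
    [[0,0,1],0,1],
    [[0,0,0.8],0,1],
    [[0,0,0.2],0,1],
    [[0.6,0,0],0,1],
    [[0.5,0,0],0,1],
    [[0.4,0,0],0,1],
    [[0.4,0,0],0,1],
    [[0.4,0,0],0,1],
    [[0.4,0,0],0,1],
    [[0.4,0,0],0,1],
    [[0.4,0,0],0,1],
    [[0.4,0,0],0,1],
    [[0.4,0,0],0,1]
  ]
}}

```text
t: 8.65
ee_pos: [444.5, -310.8, 43.9]
orientation: [-3.141, 0.001, 0.0]
ft_force: [-1.7, -1.3, 0.6]
width: 0.5
grasp_force: 0.8
```

Call:
{"fn": "move_arm", "kwargs": {
  "steps": [
    [[0.4,0,0],0,1],
    [[0.4,0,0],0,1],
    [[0.4,0,0],0,1],
    [[0.4,0,0],0,1],
    [[0.4,0,0],0,1],
    [[0.4,0,0],0,1]
  ]
}}

```text
t: 9.15
ee_pos: [501.8, -310.6, 43.6]
orientation: [-3.14, -0.001, 0.01]
ft_force: [-52.0, -11.2, 34.5]
width: 0.5
grasp_force: 25.8
```

Call:
{"fn": "move_arm", "kwargs": {
  "steps": [
    [[-0.6,0,0],0,1],
    [[-1,0,0],0,1],
    [[-1,0,0],0,1],
    [[-1,0,0],0,0.5],
    [[0,-0.2,-1],0,0],
    [[0,-1,-1],0,0],
    [[0,-1,-1],0,0],
    [[0,-1,-1],0,0]
  ]
}}

```text
t: 9.82
ee_pos: [414.0, -230.1, 144.9]
orientation: [-3.141, 0.004, -0.0]
ft_force: [0.7, -0.1, 0.1]
width: 30.4
grasp_force: 0.0
```

```bash
python3 - <<'E'
from h import *
state(); d=cam('wrist'); save(d,'w4.png'); e=cam('top'); save(e,'t4.png')
for t in('drawer','brass_pot'):
  for n,c in(('wrist',d),('top',e)):
    for q in cams.cut_out(n,t)[:1]: print(n,t,q['p'],q['rect'],mrect(c,q['pixels'],61 if t=='drawer' else 150))
go(428,50,200,0.127)
E
```

```text
t 9.82 p [ 414.  -230.1  144.9] yaw -0.002 tilt [ 0.  0. -1.] w 30.4 g 0.0 F [ 0.7 -0.1  0.1] q6 1.04
wrist drawer 0.6 [394.6, 50.2, 330.8, 54.9] (array([ 526.3, -304.9]), array([216.3,  34. ]), 'ang 1.567')
top drawer 0.5 [370.6, 195.9, 8.9, 8.6] (array([ 521.8, -304.6]), array([13. , 26.2]), 'ang -0.004')
top brass_pot 0.95 [357.5, 171.2, 19.4, 25.7] (array([ 590.4, -240.9]), array([67.5, 70.6]), 'ang -0.779')
t 10.12 p [ 413.9 -231.2  143.3] yaw -0.001 tilt [-0.  0. -1.] w 54.1 g 0.0 F [ 0.1  0.4 -0.6] q6 1.04
  turn -1.47 shift [  1.98 -11.09  -2.27]
```

View pics/w4.png

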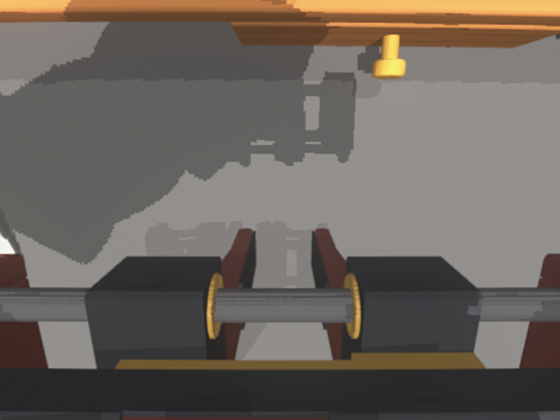

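Call:
{"fn": "move_arm", "kwargs": {
  "steps": [
    [[0,0,-0.5],-1,0],
    [[0,0,-0.5],-0.47,0],
    [[0.17,-0.92,-0.1],0,0],
    [[0.17,-0.92,-0.1],0,0],
    [[0.17,-0.92,-0.1],0,0],
    [[0.17,-0.92,-0.1],0,0],
    [[0.17,-0.92,-0.1],0,0],
    [[0.17,-0.92,-0.1],0,0],
    [[0.17,-0.92,-0.1],0,0],
    [[0.17,-0.92,-0.1],0,0],
    [[0.17,-0.92,-0.1],0,0],
    [[0.17,-0.92,-0.1],0,0],
    [[0.17,-0.92,-0.1],0,0],
    [[0.17,-0.92,-0.1],0,0]
  ]
}}

```text
t: 11.28
ee_pos: [429.3, 49.9, 197.8]
orientation: [3.135, 0.198, -0.003]
ft_force: [0.5, 0.4, -0.0]
width: 87.8
grasp_force: 0.0
```

```bash
python3 - <<'E'
from h import *
state(); d=cam('wrist'); save(d,'w5.png'); e=cam('top'); s=cam('scene')
for t,z in(('spoon',15),('saucer',103),('spoon_tray',102)):
  for n,c in(('wrist',d),('top',e),('scene',s)):
    for q in cams.cut_out(n,t)[:2]: print(n,t,round(q['p'],2),np.round(q['rect']),mrect(c,q['pixels'],z))
for n,c in(('scene',s),('top',e)):
  for t,z in(('brass_pot',150),('drawer',61)):
    for q in cams.cut_out(n,t)[:1]: print(n,t,round(q['p'],2),np.round(q['rect']),mrect(c,q['pixels'],z))
E
```

```text
t 11.28 p [429.3  49.9 197.8] yaw 0.126 tilt [-0.002 -0.    -1.   ] w 87.8 g 0.0 F [ 0.5  0.4 -0. ] q6 1.53
wrist spoon 0.74 [288. 165.  59. 191.] (array([447.1,  38. ]), array([193.4,  55.2]), 'ang 0.256')
top spoon 0.72 [394. 294.  19.  60.] (array([ 235., -407.]), array([ 15.1, 121.1]), 'ang -0.167')
top spoon 0.43 [261. 219.  13.  58.] (array([528.4,  56.3]), array([16.8, 50.1]), 'ang -1.562')
scene spoon 0.84 [295. 211.  47.  30.] (array([429.9,  48.6]), array([149.8,  40. ]), 'ang 0.068')
scene spoon 0.69 [112. 230.  22.  60.] (array([ 206.7, -404.1]), array([ 52.3, 205.6]), 'ang -0.341')
wrist saucer 0.63 [451.  36. 162.  71.] (array([566.2, -48.7]), array([ 45.5, 106.3]), 'ang -1.435')
top saucer 0.88 [290. 171.  35.  32.] (array([594.4, -43.3]), array([106. , 103.9]), 'ang 0.791')
top saucer 0.49 [356. 171.  25.  22.] (array([ 596.9, -249.2]), array([70.5, 76.4]), 'ang -1.562')
scene saucer 0.66 [302. 245.  47.  42.] (array([597.5, -44.7]), array([108.6, 105.9]), 'ang 0.077')
scene saucer 0.49 [296. 209.  48.  32.] (array([481.8,   5.8]), array([136.2,  36. ]), 'ang 0.082')
wrist spoon_tray 0.6 [224.   8. 113.   7.] (array([566.2, 105.8]), array([ 6.1, 75.3]), 'ang -1.447')
top spoon_tray 0.83 [217. 169.  78.  32.] (array([606.1, 193.8]), array([ 93.1, 251.2]), 'ang -1.544')
scene spoon_tray 0.91 [376. 206.  91.  68.] (array([612.8, 191.8]), array([ 92.3, 253. ]), 'ang -1.535')
scene spoon_tray 0.46 [232. 281.  31.  39.] (array([ 578.4, -236.3]), array([71.2, 96.6]), 'ang -0.583')
scene brass_pot 0.79 [232. 283.  36.  40.] (array([ 601.6, -245.5]), array([66.9, 91.5]), 'ang -0.534')
scene drawer 0.72 [337. 175.  18.  29.] (array([442.1, 198.7]), array([ 61.8, 114.8]), 'ang -0.881')
top brass_pot 0.72 [358. 170.  22.  22.] (array([ 592. , -242.5]), array([67.6, 70.5]), 'ang -0.785')
top drawer 0.53 [370. 197.  68.   8.] (array([ 523.7, -330.8]), array([ 29.4, 149.7]), 'ang -1.562')
```

View pics/w5.png

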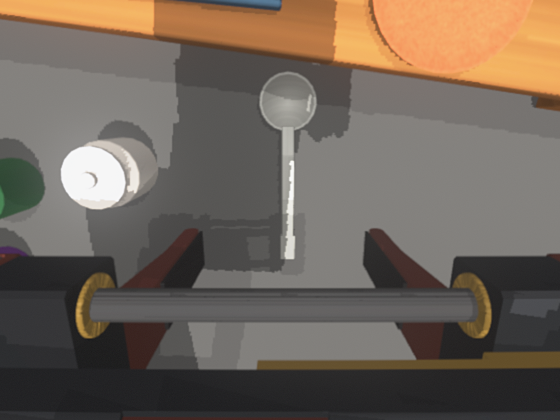

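```bash
python3 - <<'E'
from h import *
d=cam('wrist'); state()
b=at_z(d,(288,101),13)[0][:2]; h=at_z(d,(290,259),3)[0][:2]; m=(at_z(d,(289,185),20)[0])
t=b-h; u=t/np.hypot(*t); print(b,h,np.hypot(*t),np.arctan2(t[1],t[0]),'mid from bowl',b-72*u,'from end',h+100*u,m)
print('pickle lid',at_z(d,(95,176),73)[0])
x,y=(b-72*u+h+100*u)/2; go(x,y,24,np.arctan2(t[1],t[0]))
E
```

```text
t 12.13 p [429.2  49.3 198.9] yaw 0.127 tilt [ 0.  0. -1.] w 87.5 g 0.0 F [ 0.3  1.  -0.8] q6 1.53
[515.19478221  54.63061307] [342.63564845  29.26585396] 174.4133757736006 0.14594654697828413 mid from bowl [443.96023626  44.1597266 ] from end [441.57251782  43.80875183] [432.52043136  42.72171376  20.        ]
pickle lid [429.6001837 212.1881283  73.       ]
t 12.13 p [429.2  49.3 198.9] yaw 0.127 tilt [ 0.  0. -1.] w 87.5 g 0.0 F [ 0.3  1.  -0.8] q6 1.53
  turn -0.22 shift [0.5  0.29 7.  ]
```

Call:
{"fn": "move_arm", "kwargs": {
  "steps": [
    [[0.25,0.15,1],-0.2,0],
    [[0.25,0.15,1],0,0],
    [[0,0,1],0,0],
    [[0,0,1],0,0],
    [[0,0,1],0,0],
    [[0,0,1],0,0.3],
    [[0,0,0.6],0,0.5],
    [[0,0,0.4],0,0.8],
    [[0,0,0],0,1],
    [[0,0,0],0,1],
    [[0,0,0],0,1],
    [[0,0,0],0,1],
    [[0,0,0],0,1],
    [[0,0,0],0,1],
    [[0,0,0],0,1],
    [[0,0,0],0,1]
  ]
}}

```text
t: 13.47
ee_pos: [442.8, 43.7, 24.2]
orientation: [-3.133, -0.227, -0.001]
ft_force: [0.3, 1.0, 0.7]
width: 18.1
grasp_force: 0.4
```

```bash
python3 - <<'E'
from h import *
state(); go(429,50,200,np.pi/2)
E
```

```text
t 13.47 p [442.8  43.7  24.2] yaw 0.145 tilt [ 0.001  0.    -1.   ] w 18.1 g 0.4 F [0.3 1.  0.7] q6 1.50
t 13.47 p [442.8  43.7  24.2] yaw 0.145 tilt [ 0.001  0.    -1.   ] w 18.1 g 0.4 F [0.3 1.  0.7] q6 1.50
  turn -16.34 shift [ 0.25 -0.55 -7.03]
```

Call:
{"fn": "move_arm", "kwargs": {
  "steps": [
    [[0,0,0],0,1],
    [[0,0,0],0,1],
    [[0,0,-0.3],0,1],
    [[-0.6,0,-0.1],0,1],
    [[-0.8,0,0],0,1],
    [[-0.6,0,0],0,1],
    [[0,0,-0.4],-1,1],
    [[0,0,-0.5],-1,1],
    [[0,0,-0.5],-1,1],
    [[0,0,-0.5],-1,1],
    [[0,0,-0.5],-1,1],
    [[0,0,-0.5],-1,1],
    [[0,0,-0.5],-1,1],
    [[0,0,-0.5],-1,1],
    [[0,0,-0.5],-1,1],
    [[0,0,-0.5],-1,1],
    [[0,0,-0.5],-1,1],
    [[0,0,-0.5],-1,1],
    [[0,0,-0.5],-1,1],
    [[0,0,-0.5],-1,1]
  ]
}}

```text
t: 15.13
ee_pos: [392.6, 36.4, 207.3]
orientation: [-2.432, -1.988, 0.0]
ft_force: [0.2, 0.9, -0.4]
width: 11.5
grasp_force: 30.0
```

```bash
python3 - <<'E'
from h import *
state(); go(609,194,200,1.59)
E
```

```text
t 15.13 p [392.6  36.4 207.3] yaw 1.371 tilt [-0. -0. -1.] w 11.5 g 30.0 F [ 0.2  0.9 -0.4] q6 0.26
t 15.13 p [392.6  36.4 207.3] yaw 1.371 tilt [-0. -0. -1.] w 11.5 g 30.0 F [ 0.2  0.9 -0.4] q6 0.26
  turn -2.51 shift [6.14 8.77 0.29]
```

Call:
{"fn": "move_arm", "kwargs": {
  "steps": [
    [[0,0,0],-1,1],
    [[0,0,0],-1,1],
    [[0,0,0],-0.5,1],
    [[0.6,0.87,0],0,1],
    [[0.6,0.87,0],0,1],
    [[0.6,0.87,0],0,1],
    [[0.6,0.87,0],0,1],
    [[0.6,0.87,0],0,1],
    [[0.6,0.87,0],0,1],
    [[0.6,0.87,0],0,1],
    [[0.6,0.87,0],0,1],
    [[0.6,0.87,0],0,1],
    [[0.6,0.87,0],0,1],
    [[0,0,0],0,1]
  ]
}}

```text
t: 16.3
ee_pos: [611.7, 191.8, 206.8]
orientation: [2.204, 2.237, 0.005]
ft_force: [-0.1, -0.0, 0.0]
width: 11.4
grasp_force: 30.0
```

```bash
python3 - <<'E'
from h import *
state(); d=cam('wrist'); save(d,'w6.png')
for q in cams.cut_out('wrist','spoon_tray')[:1]: print(q['p'],q['rect'],mrect(d,q['pixels'],102))
print(proj(d,[[609,194,97],[564,319,102],[654,319,102]]))
E
```

```text
t 16.30 p [611.7 191.8 206.8] yaw 1.586 tilt [ 0.003  0.001 -1.   ] w 11.4 g 30.0 F [-0.1 -0.   0. ] q6 0.27
0.59 [276.2, 186.0, 125.8, 302.7] (array([607.1, 298.2]), array([89.6, 42.8]), 'ang 0.049')
[[279.33377482 201.05424456]
 [218.45313212  31.99897209]
 [344.47520789  34.22558889]]
```

View pics/w6.png

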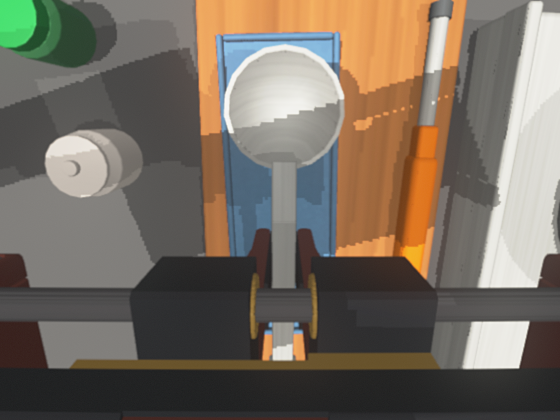

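```bash
python3 - <<'E'
from h import *
d=cam('wrist'); P=at_z(d,[(217,36),(340,33),(234,240),(336,170)],102); print(P.round(1))
a=P[0][:2];b=P[1][:2]; print('w',np.hypot(*(b-a)))
for i,j in((0,2),(1,3)): v=P[i]-P[j]; print(np.arctan2(v[1],v[0]))
B=at_z(d,(284,107),196)[0]; print('bowl',B); state()
E
```

```text
[[559.1 313.8 102. ]
 [646.6 317.1 102. ]
 [567.8 159.1 102. ]
 [649.2 219.  102. ]]
w 87.5799959587192
1.6269847147363161
1.5972904014193414
bowl [607.71992481 262.18555055 196.        ]
t 16.45 p [607.5 189.1 206. ] yaw 1.585 tilt [-0.002 -0.001 -1.   ] w 11.2 g 30.0 F [-0.9  0.1 -1.9] q6 0.27
```

Call:
{"fn": "move_arm", "kwargs": {
  "steps": [
    [[0.05,0,0.8],-0.2,1],
    [[0,0,0.8],0,1],
    [[0,0,0.6],0,1],
    [[0,0,0.5],0,1],
    [[0,0,0.3],0,1],
    [[0,0,0.2],0,1],
    [[0,0,0.15],0,1],
    [[0,0,0],0,1]
  ]
}}

```text
t: 17.12
ee_pos: [608.4, 190.5, 122.4]
orientation: [-2.186, -2.256, 0.001]
ft_force: [-0.2, -0.6, -0.2]
width: 11.8
grasp_force: 30.0
```

Call:
{"fn": "move_arm", "kwargs": {
  "steps": [
    [[0,0,0.03],0,1],
    [[0,0,0],0,0.65],
    [[0,0,0],0,0.65],
    [[0,0,0],0,0.65],
    [[0,0,0],0,0.65],
    [[0,0,-0.4],0,0.65],
    [[0,0,-0.8],0,0.6],
    [[0,0,-1],0,0.4],
    [[0,0,-1],0,0],
    [[0,0,-0.5],0,0],
    [[0,0,0],0,0]
  ]
}}

```text
t: 18.03
ee_pos: [610.4, 191.3, 218.4]
orientation: [2.184, 2.254, 0.009]
ft_force: [0.6, -1.3, -0.3]
width: 58.3
grasp_force: 0.0
```

```bash
python3 - <<'E'
from h import *
state(); d=cam('wrist'); save(d,'w7.png')
for q in cams.cut_out('wrist','spoon')[:1]: print(q['p'],q['rect'],mrect(d,q['pixels'],110))
for q in cams.cut_out('wrist','pickle_jar')[:1]: print(q['p'],q['rect'],mrect(d,q['pixels'],73))
go(428,213,200,np.pi/2)
E
```

```text
t 18.03 p [610.4 191.3 218.4] yaw 1.602 tilt [ 0.006  0.002 -1.   ] w 58.3 g 0.0 F [ 0.6 -1.3 -0.3] q6 0.25
0.61 [280.9, 178.8, 70.8, 214.4] (array([610.6, 203. ]), array([ 55.3, 174.4]), 'ang -1.513')
0.84 [101.8, 157.8, 93.5, 64.5] (array([443.8, 220.6]), array([86.1, 58.5]), 'ang 0.349')
t 18.18 p [607.8 190.5 213.4] yaw 1.602 tilt [-0.001 -0.    -1.   ] w 70.4 g 0.0 F [-0.   0.2  0. ] q6 0.25
  turn 0.36 shift [ 0.9  -7.19  0.54]
```

View pics/w7.png

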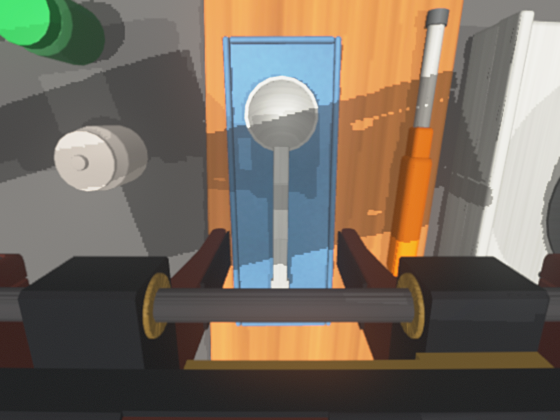

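Call:
{"fn": "move_arm", "kwargs": {
  "steps": [
    [[0.1,-0.9,0],0.36,0],
    [[0.1,-0.9,0],0,0],
    [[0.1,-0.9,0],0,0],
    [[0.1,-0.9,0.1],0,0],
    [[0.1,-0.9,0.1],0,0],
    [[0.1,-0.9,0.1],0,0],
    [[0.1,-0.9,0.1],0,0],
    [[0.1,-0.9,0.1],0,0],
    [[0,0,0],0,0],
    [[0,0,0],0,0]
  ]
}}

```text
t: 19.02
ee_pos: [427.0, 209.8, 200.7]
orientation: [-2.22, -2.222, 0.004]
ft_force: [1.2, -0.5, 0.1]
width: 87.8
grasp_force: 0.0
```

```bash
python3 - <<'E'
from h import *
state(); d=cam('wrist'); save(d,'w8.png')
for t,z in(('pickle_jar',73),('green_jar',80)):
  for q in cams.cut_out('wrist',t)[:2]: print(t,q['p'],q['rect'],mrect(d,q['pixels'],z), d['image'][q['pixels']].mean(0))
E
```

```text
t 19.02 p [427.  209.8 200.7] yaw 1.572 tilt [-0.002 -0.001 -1.   ] w 87.8 g 0.0 F [ 1.2 -0.5  0.1] q6 0.43
pickle_jar 0.77 [284.6, 184.4, 65.6, 67.7] (array([427. , 221.2]), array([58.3, 60.9]), 'ang -0.923') [221.46961476 215.49620184 207.3727618 ]
green_jar 0.74 [243.7, 45.8, 71.7, 84.0] (array([396.9, 331.3]), array([51.4, 61.8]), 'ang -0.886') [ 93.98624047 214.45215919 128.57049111]
green_jar 0.64 [121.2, 35.2, 106.3, 65.0] (array([303. , 338.9]), array([49. , 77.7]), 'ang -0.009') [152.98518519  85.38355917 172.96260163]
```

View pics/w8.png

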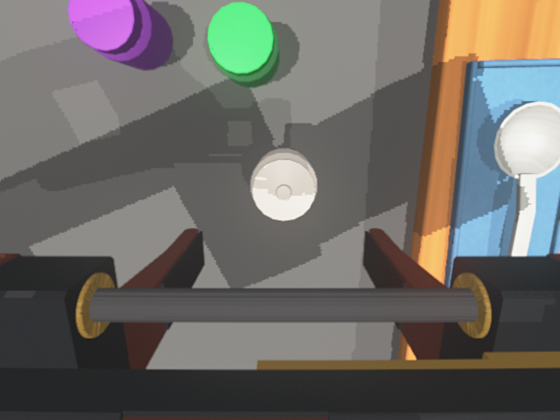

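```bash
python3 - <<'E'
from h import *
d=cam('wrist'); 
print(at_z(d,(284,191.5),80),at_z(d,(283.5,190),73)); g=at_z(d,(240.5,38),80)[0]; print('green',g,'purple',at_z(d,(104,19),80))
x,y,_=at_z(d,(284,190.5),77)[0]; go(x,y,45,np.pi/2)
E
```

```text
[[430.1993658  217.59765801  80.        ]] [[429.7682801  217.38214661  73.        ]]
green [396.80530266 337.71342219  80.        ] purple [[293.62154947 351.40469703  80.        ]]
t 19.22 p [429.4 210.1 201.6] yaw 1.570 tilt [ 0.  0. -1.] w 87.5 g 0.0 F [ 0.7 -0.7 -0.1] q6 0.43
  turn -0.01 shift [0.31 0.03 6.27]
```

Call:
{"fn": "move_arm", "kwargs": {
  "steps": [
    [[0.28,0,0.9],0,0],
    [[0,0,1],0,0],
    [[0,0,1],0,0],
    [[0,0,0.9],0,0],
    [[0,0,0.9],0,0],
    [[0,0,0.8],0,0],
    [[0,0,0.5],0,0],
    [[0,0,0.25],0,0],
    [[0,0,0],0,1],
    [[0,0,0],0,1],
    [[0,0,0],0,1],
    [[0,0,0],0,1],
    [[0,0,0],0,1],
    [[0,0,0],0,1]
  ]
}}

```text
t: 20.38
ee_pos: [428.7, 217.2, 46.4]
orientation: [2.221, 2.221, 0.002]
ft_force: [-0.5, -1.1, 4.1]
width: 63.8
grasp_force: 30.0
```

```bash
python3 - <<'E'
from h import *
state(); go(596,-44,210,np.pi/2)
E
```

```text
t 20.38 p [428.7 217.2  46.4] yaw 1.571 tilt [ 0.001  0.    -1.   ] w 63.8 g 30.0 F [-0.5 -1.1  4.1] q6 0.44
t 20.38 p [428.7 217.2  46.4] yaw 1.571 tilt [ 0.001  0.    -1.   ] w 63.8 g 30.0 F [-0.5 -1.1  4.1] q6 0.44
  turn -0.00 shift [-10.45   6.69  -6.55]
```

Call:
{"fn": "move_arm", "kwargs": {
  "steps": [
    [[0,0,-0.5],0,1],
    [[0,0,-1],0,1],
    [[0,0,-1],0,1],
    [[0,0,-1],0,1],
    [[0,0,-1],0,1],
    [[-0.5,0.25,-0.9],0,1],
    [[-0.97,0.48,-0.4],0,1],
    [[-0.97,0.48,-0.3],0,1],
    [[-0.97,0.48,-0.3],0,1],
    [[-0.97,0.48,-0.2],0,1],
    [[-0.97,0.48,0],0,1],
    [[-0.97,0.48,0],0,1],
    [[-0.97,0.48,0],0,1],
    [[-0.97,0.48,0],0,1],
    [[-0.97,0.48,0],0,1],
    [[-0.97,0.48,0],0,1],
    [[-0.97,0.48,0],0,1],
    [[-0.97,0.48,0],0,1],
    [[-0.97,0.48,0],0,1],
    [[-0.5,0.25,0],0,1]
  ]
}}

```text
t: 22.05
ee_pos: [597.7, -125.7, 210.5]
orientation: [2.222, 2.219, -0.0]
ft_force: [0.1, 0.6, -2.4]
width: 63.5
grasp_force: 30.0
```

```bash
python3 - <<'E'
from h import *
cams.get_image('top'); state(); d=cam('wrist'); save(d,'w9.png')
for q in cams.cut_out('wrist','saucer')[:2]:
    m=q['pixels']; P=at_z(d,max(cv2.findContours(m.astype(np.uint8),0,1)[0],key=len).reshape(-1,2),103)[:,:2]
    print(q['p'],q['rect'],mrect(d,m,103), cv2.minEnclosingCircle(P.astype(np.float32)), 'x',P[:,0].min(),P[:,0].max(),'y max',P[:,1].max())
go(596,-44,144,np.pi/2)
E
```

```text
t 22.10 p [ 598.5 -126.8  210.5] yaw 1.569 tilt [ 0.002 -0.001 -1.   ] w 64.0 g 30.0 F [ 2.  -1.  -3.8] q6 -0.23
0.88 [280.6, 94.5, 144.2, 149.9] (array([597.7, -44.1]), array([108.9, 108.5]), 'ang 0.142') ((597.43359375, -44.440818786621094), 55.004825592041016) x 542.8693814275582 651.6905346309524 y max 9.806635618459481
t 22.20 p [ 596.5 -123.6  210.1] yaw 1.569 tilt [-0.001  0.001 -1.   ] w 63.4 g 30.0 F [-0.1  0.4 -3.5] q6 -0.22
  turn -0.02 shift [ 3.19 -0.02  2.64]
```

View pics/w9.png

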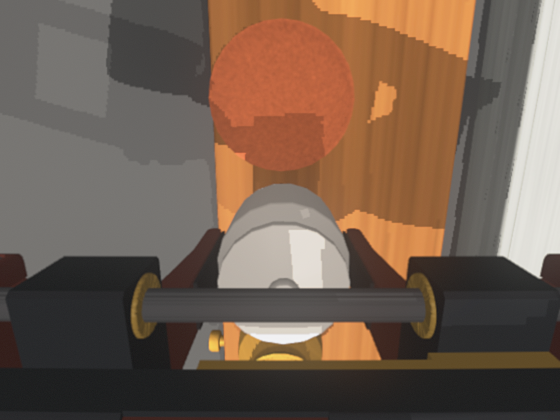

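Call:
{"fn": "move_arm", "kwargs": {
  "steps": [
    [[0.8,0,0],0,1],
    [[0.9,0,0],0,1],
    [[0.8,0,0],0,1],
    [[0.5,0,0.1],0,1],
    [[0.2,0,0.4],0,1],
    [[0,0,0.6],0,1],
    [[0,0,0.6],0,1],
    [[0,0,0.4],0,1],
    [[0,0,0.3],0,1],
    [[0,0,0.15],0,1],
    [[0,0,0],0,1],
    [[0,0,0],0,1]
  ]
}}

```text
t: 23.2
ee_pos: [597.1, -43.4, 147.0]
orientation: [2.222, 2.221, 0.0]
ft_force: [0.2, 0.3, -5.1]
width: 63.4
grasp_force: 30.0
```

Call:
{"fn": "move_arm", "kwargs": {
  "steps": [
    [[0,0,0.06],0,1],
    [[0,0,0.05],0,1],
    [[0,0,0],0,1]
  ]
}}

```text
t: 23.45
ee_pos: [597.1, -43.3, 144.4]
orientation: [2.221, 2.221, 0.001]
ft_force: [0.1, -0.0, -3.4]
width: 63.5
grasp_force: 30.0
```

Call:
{"fn": "move_arm", "kwargs": {
  "steps": [
    [[0,0,0.04],0,1],
    [[0,0,0.03],0,1],
    [[0,0,0],0,1]
  ]
}}

```text
t: 23.7
ee_pos: [597.2, -43.3, 143.4]
orientation: [2.221, 2.221, 0.001]
ft_force: [-2.7, 0.1, 4.4]
width: 63.8
grasp_force: 30.0
```

Call:
{"fn": "move_arm", "kwargs": {
  "steps": [
    [[0,0,0],0,0],
    [[0,0,0],0,0],
    [[0,0,0],0,0],
    [[0,0,0],0,0],
    [[0,0,0],0,0],
    [[0,0,-0.4],0,0],
    [[0,0,-1],0,0],
    [[0,0,-1],0,0],
    [[0,0,-1],0,0],
    [[0,0,-0.8],0,0],
    [[0,0,0],0,0]
  ]
}}

```text
t: 24.62
ee_pos: [599.5, -43.4, 252.6]
orientation: [2.217, 2.217, 0.008]
ft_force: [0.9, -0.7, -0.4]
width: 87.4
grasp_force: 0.0
```

```bash
python3 - <<'E'
from h import *
state(); d=cam('wrist'); save(d,'w10.png')
for q in cams.cut_out('wrist','pickle_jar')[:1]: print(q['p'],q['rect'])
print('expect knob at',proj(d,[597,-43.5,177]))
go(396,325,200,np.pi/2)
E
```

```text
t 24.62 p [599.5 -43.4 252.6] yaw 1.571 tilt [ 0.008 -0.001 -1.   ] w 87.4 g 0.0 F [ 0.9 -0.7 -0.4] q6 -0.09
0.6 [281.9, 204.6, 75.4, 87.6]
expect knob at [[278.63347014 215.5903825 ]]
t 24.72 p [597.3 -43.3 248.3] yaw 1.571 tilt [ 0.002 -0.    -1.   ] w 87.9 g 0.0 F [-0.3  0.2 -0.6] q6 -0.09
  turn -0.00 shift [14.73 -8.05  1.93]
```

View pics/w10.png

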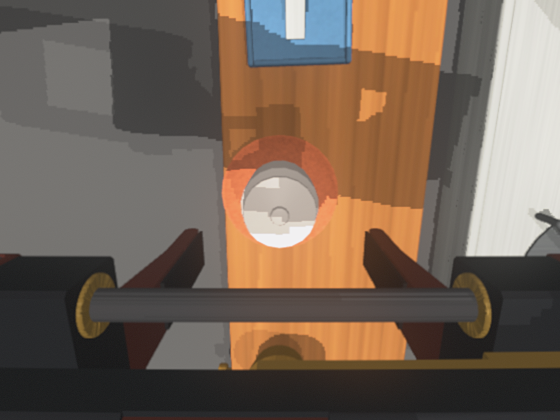

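Call:
{"fn": "move_arm", "kwargs": {
  "steps": [
    [[0.98,-0.54,0],0,0],
    [[0.98,-0.54,0],0,0],
    [[0.98,-0.54,0],0,0],
    [[0.98,-0.54,0],0,0],
    [[0.98,-0.54,0],0,0],
    [[0.98,-0.54,0],0,0],
    [[0.98,-0.54,0.2],0,0],
    [[0.98,-0.54,0.2],0,0],
    [[0.98,-0.54,0.2],0,0],
    [[0.98,-0.54,0.2],0,0],
    [[0.98,-0.54,0.2],0,0],
    [[0.98,-0.54,0.2],0,0],
    [[0.98,-0.54,0.2],0,0],
    [[0.98,-0.54,0.2],0,0],
    [[0.98,-0.54,0.2],0,0],
    [[0,0,0.1],0,0],
    [[0,0,0],0,0],
    [[0,0,0],0,0]
  ]
}}

```text
t: 26.22
ee_pos: [393.9, 323.5, 198.8]
orientation: [-2.221, -2.222, 0.004]
ft_force: [0.0, -0.9, 0.3]
width: 87.8
grasp_force: 0.0
```

```bash
python3 - <<'E'
from h import *
state(); d=cam('wrist'); save(d,'w11.png')
hsv=cv2.cvtColor(d['image'],cv2.COLOR_RGB2HSV)
for q in cams.cut_out('wrist','green_jar')[:2]:
    m=q['pixels']; print(q['p'],np.round(q['rect']),d['image'][m].mean(0).astype(int))
    b=(m&(hsv[...,2]>np.percentile(hsv[...,2][m],100)*0.72)).astype(np.uint8); b=cv2.morphologyEx(b,cv2.MORPH_OPEN,np.ones((5,5)))
    cs=cv2.findContours(b,0,1)[0]
    if cs:
        P=at_z(d,max(cs,key=cv2.contourArea).reshape(-1,2),80)[:,:2].astype(np.float32); print('lid',cv2.minEnclosingCircle(P))
print(proj(d,[396,336,80]))
cv2.imwrite('pics/c11.png',cv2.resize(cv2.imread('pics/w11.png')[60:280,80:480],None,fx=2,fy=2,interpolation=3))
E
```

```text
t 26.22 p [393.9 323.5 198.8] yaw 1.571 tilt [-0.002 -0.002 -1.   ] w 87.8 g 0.0 F [ 0.  -0.9  0.3] q6 0.66
0.93 [171. 161.  86.  64.] [175 104 192]
lid ((289.074951171875, 353.9371032714844), 25.043188095092773)
0.9 [284. 180.  65.  69.] [ 60 142  79]
lid ((391.771240234375, 337.67333984375), 26.651948928833008)
[[285.74356838 186.25237938]]
```

View pics/c11.png

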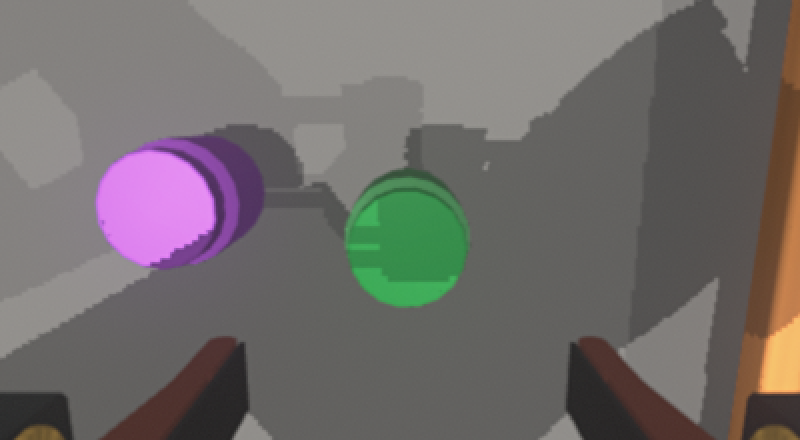

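Call:
{"fn": "move_arm", "kwargs": {
  "steps": [
    [[0.3,0,0.6],0,0],
    [[0.22,0,1],0,0],
    [[0,0,1],0,0],
    [[0,0,1],0,0],
    [[0,0,0.9],0,0],
    [[0,0,0.8],0,0],
    [[0,0,0.5],0,0],
    [[0,0,0.3],0,0],
    [[0,0,0],0,1],
    [[0,0,0],0,1],
    [[0,0,0],0,1],
    [[0,0,0],0,1],
    [[0,0,0],0,1],
    [[0,0,0],0,1],
    [[0,0,0],0,1]
  ]
}}

```text
t: 27.57
ee_pos: [394.7, 337.5, 48.3]
orientation: [2.221, 2.221, 0.002]
ft_force: [-1.3, -1.8, 7.7]
width: 57.6
grasp_force: 30.0
```

```bash
python3 - <<'E'
from h import *
state(); e=cam('top'); s=cam('scene')
for n,c in(('top',e),('scene',s)):
  for q in cams.cut_out(n,'brass_pot')[:1]: print(n,q['p'],np.round(q['rect'],1))
for z in (125,): print('pot centre proj top/scene',proj(e,[593,-242,130]),proj(s,[593,-242,130]))
go(595,-143,250,np.pi/2)
E
```

```text
t 27.57 p [394.7 337.5  48.3] yaw 1.571 tilt [ 0.001  0.001 -1.   ] w 57.6 g 30.0 F [-1.3 -1.8  7.7] q6 0.68
top 0.76 [357.4 172.   21.9  23.4]
scene 0.77 [231.6 282.4  31.4  42.2]
pot centre proj top/scene [[355.08388721 170.89639099]] [[232.17183804 283.226507  ]]
t 27.77 p [394.7 337.5  48.3] yaw 1.571 tilt [ 0.001  0.001 -1.   ] w 57.4 g 30.0 F [-1.7 -1.1  7.1] q6 0.68
  turn 0.00 shift [-19.22   8.01  -8.07]
```

Call:
{"fn": "move_arm", "kwargs": {
  "steps": [
    [[0,0,-0.5],0,1],
    [[0,0,-1],0,1],
    [[0,0,-1],0,1],
    [[0,0,-1],0,1],
    [[0,0,-1],0,1],
    [[0,0,-1],0,1],
    [[-0.5,0.2,-1],0,1],
    [[-0.96,0.4,-1],0,1],
    [[-0.96,0.4,-0.5],0,1],
    [[-0.96,0.4,0],0,1],
    [[-0.96,0.4,0],0,1],
    [[-0.96,0.4,0],0,1],
    [[-0.96,0.4,0],0,1],
    [[-0.96,0.4,0],0,1],
    [[-0.96,0.4,0],0,1],
    [[-0.96,0.4,0],0,1],
    [[-0.96,0.4,0],0,1],
    [[-0.96,0.4,0],0,1],
    [[-0.96,0.4,0],0,1],
    [[-0.96,0.4,0],0,1]
  ]
}}

```text
t: 29.43
ee_pos: [529.2, 11.5, 247.2]
orientation: [-2.221, -2.221, 0.001]
ft_force: [1.0, -0.0, -3.2]
width: 57.4
grasp_force: 30.0
```

Call:
{"fn": "move_arm", "kwargs": {
  "steps": [
    [[-0.96,0.4,0],0,1],
    [[-0.96,0.4,0],0,1],
    [[-0.96,0.4,0],0,1],
    [[-0.96,0.4,0],0,1],
    [[-0.96,0.4,0],0,1],
    [[-0.96,0.4,0],0,1],
    [[-0.3,0.2,0],0,1],
    [[0,0,0],0,1],
    [[0,0,0],0,1]
  ]
}}

```text
t: 30.18
ee_pos: [593.7, -138.4, 246.8]
orientation: [-2.221, -2.219, 0.001]
ft_force: [-0.3, 1.6, -4.5]
width: 57.5
grasp_force: 30.0
```

```bash
python3 - <<'E'
from h import *
state(); d=cam('wrist'); save(d,'w12.png')
for t,z in(('saucer',103),('brass_pot',150),('pickle_jar',170)):
  for q in cams.cut_out('wrist',t)[:1]: print(t,q['p'],np.round(q['rect']),mrect(d,q['pixels'],z))
go(595.5,-143.5,141,np.pi/2)
E
```

```text
t 30.18 p [ 593.7 -138.4  246.8] yaw 1.570 tilt [-0.001  0.001 -1.   ] w 57.5 g 30.0 F [-0.3  1.6 -4.5] q6 -0.25
saucer 0.94 [287.  86. 130. 134.] (array([597.7, -44.3]), array([108.7, 109.2]), 'ang -1.226')
brass_pot 0.58 [285. 350.  72.  22.] (array([ 596.1, -270.4]), array([62.9, 20. ]), 'ang 0.037')
pickle_jar 0.61 [288.  79.  84.  92.] (array([597. , -46.8]), array([56.5, 57.4]), 'ang -1.571')
t 30.38 p [ 593.9 -137.5  247.3] yaw 1.572 tilt [-0.001  0.    -1.   ] w 57.4 g 30.0 F [ 0.3 -0.3 -2.5] q6 -0.25
  turn 0.01 shift [-0.24  0.07  4.25]
```

Call:
{"fn": "move_arm", "kwargs": {
  "steps": [
    [[-0.24,0.07,0.3],0,1],
    [[0,0,0.6],0,1],
    [[0,0,0.8],0,1],
    [[0,0,0.8],0,1],
    [[0,0,0.6],0,1],
    [[0,0,0.5],0,1],
    [[0,0,0.3],0,1],
    [[0,0,0.2],0,1],
    [[0,0,0],0,1],
    [[0,0,0.05],0,1],
    [[0,0,0.05],0,1],
    [[0,0,0],0,1]
  ]
}}

```text
t: 31.38
ee_pos: [596.6, -144.9, 143.0]
orientation: [2.221, 2.221, 0.001]
ft_force: [-0.1, 0.2, -3.5]
width: 57.3
grasp_force: 30.0
```

Call:
{"fn": "move_arm", "kwargs": {
  "steps": [
    [[0,0,0.05],0,1],
    [[0,0,0.03],0,1],
    [[0,0,0],0,1]
  ]
}}

```text
t: 31.63
ee_pos: [596.2, -144.8, 140.5]
orientation: [2.221, 2.221, 0.0]
ft_force: [0.5, 0.0, -3.4]
width: 57.6
grasp_force: 30.0
```

Call:
{"fn": "move_arm", "kwargs": {
  "steps": [
    [[0,0,0.04],0,1],
    [[0,0,0.02],0,1],
    [[0,0,0],0,1]
  ]
}}

```text
t: 31.88
ee_pos: [596.3, -144.8, 140.3]
orientation: [2.221, 2.221, 0.0]
ft_force: [-4.6, 0.0, 8.1]
width: 57.7
grasp_force: 30.0
```

Contact; release, rise and back off toward the robot.

Call:
{"fn": "move_arm", "kwargs": {
  "steps": [
    [[0,0,0],0,0],
    [[0,0,0],0,0],
    [[0,0,0],0,0],
    [[0,0,0],0,0],
    [[0,0,0],0,0],
    [[0,0,-0.4],0,0],
    [[0,0,-1],0,0],
    [[0,0,-1],0,0],
    [[0,0,-1],0,0],
    [[0,0,-1],0,0],
    [[0,-1,-0.5],0,0],
    [[0,-1,-0.3],0,0],
    [[0,-1,0],0,0],
    [[0,-1,0],0,0],
    [[0,-1,0],0,0],
    [[0,-1,0],0,0],
    [[0,-1,0],0,0],
    [[0,-0.5,0],0,0],
    [[0,0,0],0,0],
    [[0,0,0],0,0]
  ]
}}

```text
t: 33.55
ee_pos: [409.4, -145.0, 269.7]
orientation: [2.221, 2.219, 0.002]
ft_force: [-0.1, 0.4, 0.1]
width: 87.8
grasp_force: 0.0
```

```bash
python3 - <<'E'
from h import *
state(); e=cam('top'); s=cam('scene'); d=cam('wrist')
save(s,'s13.png'); save(e,'t13.png')
a=cv2.resize(cv2.imread('pics/t13.png')[110:230,110:440],(800,291),interpolation=3)
b=cv2.resize(cv2.imread('pics/s13.png')[130:330,120:440],(490,306),interpolation=3)
c=cv2.imread('pics/t13.png'); save(d,'w13.png'); w=cv2.resize(cv2.imread('pics/w13.png')[:270,60:],(310,306))
cv2.imwrite('pics/c13.png',np.vstack([a,np.hstack([b,w])]))
pr=lambda l,P:print(l,'top',proj(e,P).round(1)[0],'scene',proj(s,P).round(1)[0])
pr('pickle',[597,-44,177]); pr('green',[596,-144,172]); pr('knob if shut',[512,-308,36])
for t in('pickle_jar','green_jar','spoon','spoon_tray','brass_pot','drawer'):
  for n,c in(('top',e),('scene',s),('wrist',d)):
    q=cams.cut_out(n,t)
    if q: print(t,n,round(q[0]['p'],2),np.round(q[0]['rect'],1),mrect(c,q[0]['pixels'],dict(spoon=108,spoon_tray=102,drawer=61).get(t,165)))
E
```

```text
t 33.55 p [ 409.4 -145.   269.7] yaw 1.570 tilt [ 0.002 -0.001 -1.   ] w 87.8 g 0.0 F [-0.1  0.4  0.1] q6 -0.37
pickle top [292.2 166.6] scene [306.5 227.4]
green top [325.1 167.5] scene [269.8 250.9]
knob if shut top [370.6 199.7] scene [194.1 291.2]
pickle_jar top 0.66 [372.1 195.3  72.5  10.7] (array([ 512.5, -284.9]), array([ 27.5, 207.1]), 'ang -1.562')
pickle_jar scene 0.88 [306.1 238.8  27.2  39.1] (array([612.3, -59.1]), array([58.7, 95.9]), 'ang -0.651')
pickle_jar wrist 0.76 [505.4  74.9 109.2  85.3] (array([574.1, -48.8]), array([80.7, 57.9]), 'ang 0.205')
green_jar top 0.77 [323.8 171.8  18.9  19.5] (array([ 587.2, -139.2]), array([56.2, 63.2]), 'ang -0.777')
green_jar scene 0.92 [269.9 261.8  26.6  36.5] (array([ 610.3, -155.3]), array([53.9, 85.8]), 'ang -0.632')
green_jar wrist 0.71 [493.1 199.4 107.4  73.4] (array([ 579.9, -138.7]), array([52.9, 95.1]), 'ang -0.424')
spoon top 0.74 [217.2 167.5  63.3  19. ] (array([606.5, 190.4]), array([ 47.9, 192.9]), 'ang -1.561')
spoon scene 0.61 [380.  204.4  64.4  45. ] (array([617.8, 190.7]), array([ 54.7, 204.5]), 'ang -1.412'
[... 253 characters left out ...]
  67.9] (array([612.4, 192.1]), array([ 91.1, 252.8]), 'ang -1.539')
brass_pot top 0.78 [355.9 173.4  22.6  20. ] (array([ 587.3, -237.7]), array([67.7, 70.4]), 'ang -1.562')
brass_pot scene 0.67 [232.4 282.6  31.3  40.6] (array([ 608.8, -248.5]), array([65.5, 89.6]), 'ang -0.534')
brass_pot wrist 0.79 [444.4 272.   34.1  36.3] (array([ 546.4, -201.7]), array([31.6, 21.7]), 'ang 1.413')
drawer top 0.72 [355.4 172.7  29.1  23.5] (array([ 605.1, -254.3]), array([73.8, 79.3]), 'ang -0.779')
drawer scene 0.73 [303.4 249.7  45.5  36.8] (array([585.1, -33. ]), array([113.9,  95.4]), 'ang 0.786')
drawer wrist 0.56 [385.2 284.4  30.4 146.6] (array([ 532.8, -355.8]), array([54.7, 21.5]), 'ang 1.570')
```

View pics/c13.png

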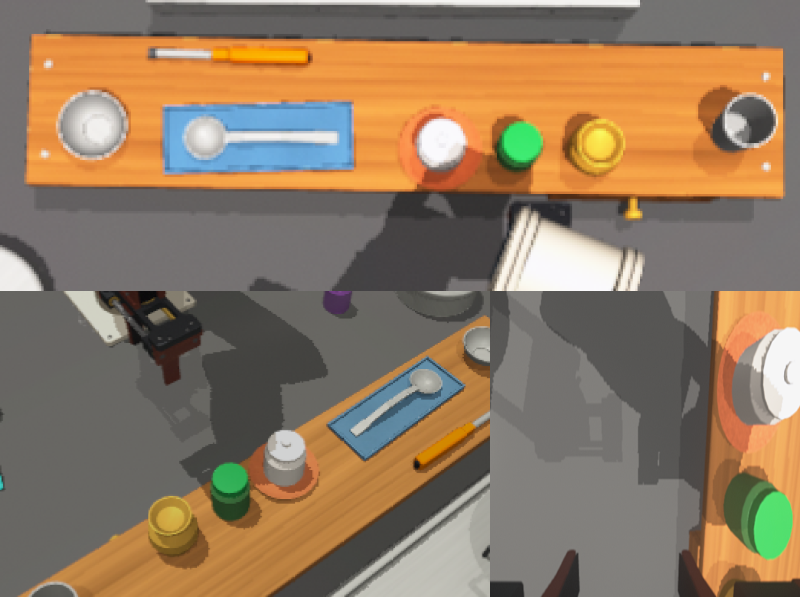

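```bash
python3 - <<'E'
from h import *
d=cams.get_image('wrist'); M=np.array(d['mount']); T=np.eye(4); T[:3,:3]=[[1,0,0],[0,-1,0],[0,0,-1]]; T[:3,3]=[413.9,-230.7,144]
W=T@M; d['xyz']=W[:3,3]; d['rotation']=W[:3,:3]; im=cv2.imread('pics/w4.png')
for c in(150,330,450): print(c,[tuple(map(int,im[r,c])) for r in range(4,50,3)])
for x in (534,540,546): print(x,'plank top/bottom',proj(d,[[x,-270,92],[x,-270,70]])[:,1].round(1),'front top/bottom if shut',proj(d,[[x,-270,61],[x,-270,2]])[:,1].round(1))
print('knob end shut',proj(d,[[512,-308,48],[512,-308,24]]).round(1), at_z(d,(389,78),24))
E
```

```text
150 [(71, 123, 187), (68, 114, 175), (60, 98, 150), (45, 71, 105), (46, 69, 99), (43, 66, 96), (74, 79, 89), (80, 82, 87), (79, 82, 86), (80, 82, 87), (80, 82, 86), (80, 82, 85), (80, 82, 86), (80, 82, 85), (79, 80, 83), (80, 81, 84)]
330 [(105, 189, 246), (102, 185, 245), (93, 169, 240), (65, 110, 170), (55, 89, 136), (51, 83, 124), (69, 120, 186), (77, 135, 209), (46, 74, 111), (51, 81, 122), (52, 84, 125), (51, 83, 126), (48, 77, 115), (49, 80, 122), (114, 120, 131), (125, 129, 134)]
450 [(108, 194, 246), (109, 197, 246), (100, 184, 245), (63, 106, 164), (54, 90, 136), (50, 84, 126), (48, 81, 121), (78, 134, 207), (52, 84, 126), (49, 81, 122), (47, 77, 115), (48, 78, 118), (48, 77, 115), (48, 77, 116), (68, 87, 119), (127, 130, 132)]
534 plank top/bottom [21.5 32.1] front top/bottom if shut [35.8 54.1]
540 plank top/bottom [ 9.6 21.6] front top/bottom if shut [25.7 46.3]
546 plank top/bottom [-2.5 10.8] front top/bottom if shut [15.5 38.4]
knob end shut [[392.2  74.7]
 [382.   78.9]] [[ 512.71025506 -313.41322142   24.        ]]
```

```bash
python3 -c "
from workcell import ctrl
print(ctrl.close_job())"
```

```text
the job is handed in; nothing more can be done
None
```

The job is handed in at about 34 s of the 128 s; both jars, the spoon and the shut drawer with the matchbox in it looked right in the last pictures, and the brass pot and lighter were not touched, but no verdict came back.

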